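Seat the keyed tube carousel on its drive

TASK

Fit the large tube carousel, the one whose hub has a keyway, onto the carousel drive: lower it over the drive's shaft, turned so that the keyway drops over the key, until it sits flat on the platen, and let go. Do not drop it on from above the shaft, and leave the smaller spare carousel and the amber bottle where they stand.

Things in the scene. Friction and masses are not known exactly. Their poses are not given: they have to be found in the camera images.
- carousel: Loose white disc 150 across, 14 thick, ten tube holes, dark square hub 60 wide, 24 high (mm). Hub bore 24 square; a keyway 20 wide leads from it out through one hub side, a dark line on the disc beyond. Handle over the hub: level bar 14 thick (x), 60 long (y), 52 to 68 above the underside, posts at its ends. Origin: axis, at underside; +x from axis along keyway, y along bar, z up. 0.3 to 0.6 kg.
- drive: Fixed white box 130 square, grey panel on its -x side; round dark platen on top, 40 above the bench (mm). On it a shaft 14 thick, 38 tall, tapered tip, and a key 8 wide, 14 tall, from the shaft to 22 from the axis, with a white tick beyond. Origin: shaft axis at bench level; +x from axis along key, z up. Carousel seated: underside at 40, x axes agree (play about 15 degrees, 5 mm).
- spare: Bystander: smaller spare carousel, 130 mm across with six tube holes, same hub and handle, but a plain square bore without keyway. It and the large carousel stand in either of two places. Origin: on the axis at the underside.
- amber_bottle: Bystander: amber glass bottle with white cap, 68 mm across, 135 mm tall, standing beyond the carousels and the drive. Origin: centre of its underside.
Things that resemble listed ones, but are neither listed nor needed, are in the scene too. Leave any pink look-alike of the carousel alone.

How it is judged (in metres and radians):
On the way:
1. the large carousel has been lowered onto the shaft: its underside is between 8 and 36 mm above the platen, within 12 mm of the shaft's axis, for 0.1 s (a drop from above the shaft is too quick) (z of carousel in the frame of drive between 0.048 and 0.076 m and horizontal distance between carousel and drive below 0.012 m), for 0.1 s.
At the end, for the whole second after the job is handed in: The large carousel rests released on the platen, keyway over key: axis within 12 mm of the shaft's, underside within 4 mm of the platen, tilt under 0.06 rad, keyway within 0.35 rad of the key; the spare and the amber bottle within 30 mm of where they stood (horizontal distance between carousel and drive below 0.012 m and z of carousel in the frame of drive between 0.035 and 0.044 m and angle between carousel's own z axis and vertical below 0.06 rad and angle between the x axis of carousel and the x axis of drive, either way round below 0.35 rad and linear speed of carousel below 0.02 m/s); the robot touches nothing.
It fails at once if the spare carousel is moved more than 30 mm (distance of spare from where it was at the start of the episode above 0.03 m).
It fails at once if the amber bottle is moved more than 30 mm or tipped (distance of amber_bottle from where it was at the start of the episode above 0.03 m or angle between amber_bottle's own z axis and vertical above 0.5 rad).
It also fails if it takes over 45 s, if anything falls off the work surface, if the arm or the gripper's body presses on something with over 40 N, if the wrist force passes 120 N, or if a joint passes its speed limit or range.

ROBOT

A 6-joint arm with a two-finger parallel gripper is mounted at the origin on the work surface. World frame = base frame: x ahead of the robot, y to its left, z up, the work surface at z = 0. Lengths are in mm, angles in degrees, forces in N, time in s.
With the tool pointing down it reaches from about 300 to 850 mm from the base axis. Payload 4.2 kg.
Tool frame: the origin (TCP) lies midway between the tips of the shut fingers; the grasp point (between the pads) lies 19 mm behind it (env.grasp_offset is the distance from the TCP to the grasp point, in mm); z points along the fingers, y is the line along which they close (so a half turn about z gives the same grasp; the last joint's range is limited). The gripper opens to 91 mm and grips with 3 to 60 N. Pads are 32 mm wide; open, the fingers measure 118 mm over their backs; the gripper's body (76 mm by 178 mm) begins 60 mm behind the grasp point.
Start: joints at [74.427, 18.312, 89.639, -0, 72.044, -1.146], TCP at [143.262, 556.886, 184.476] pointing down, gripper open.
Joint ranges: [-177.97, 177.97], [-48.28, 115.42], [12.27, 149.76], [-77.06, 257.06], [2.81, 150.46], [-146.56, 146.56]. Speed limits (degrees/s): [147.25, 147.25, 180, 180, 180, 180].

INTERFACE

Orientations are given as [roll, pitch, yaw] about the fixed x, y, z axes, in that order (R = Rz(yaw) Ry(pitch) Rx(roll)).
In Python, from workcell import env, optics gives the robot as it stands. The module is installed in compiled form; this text tells all that it offers.
- The arm moves only by the tool send_rows, never from a script. Its argument "targets" is a list that holds one entry, the list of rows, each a list of 7 numbers: the turn, a rotation vector about the world's x, y, z scaled (see below), then the shift along the world's x, y, z scaled (see below), then the closure, from -1 (fully open) to 1 (shut). In form: [[[rx, ry, rz, x, y, z, gripper], ...]]. A call has 1 to 12 rows; each row shifts and turns the commanded pose from where the row before left it; what a row does not reach is not made up. The controller multiplies each number of a shift by 0.2 m and each number of a turn by pi/2 rad. A row lasts 1/10 s, in which the tool goes at most 50 mm and 8.59 degrees, less where a joint would pass 70% of its speed; a pose out of reach is approached as far as the arm can. A call with a number of a shift or a turn outside -1 to 1 is refused whole. A call with a gripper value outside its range is refused whole. The fingers move at their own pace and stop on an object; "grip_force" is the grip in N (left out, the last holds). Time passes only in rows, so rows that do not move let the fingers close. It gives the time, the measured TCP pose, the force, the opening and the grip force at its end, in the units of the state.
- env.state(): the state, without advancing time (a new reading comes with each control period).
- optics.grab_frame(name): name is "scene" or "top"; returns (picture, depth): 420x560x3 uint8, red, green, blue; 420x560 float32, mm along the optical axis (not along the pixel's ray), 0 where there is no reading.
- optics.camera_info(name): a dict with "camera_matrix" (3x3 intrinsics, pixels), "k1" (the pictures are not rectified: a ray, as slopes to the right and down, at radius r is drawn at 1 + k1 r^2 times it, then the intrinsics apply), "R" (3x3) and "t" (3): a world point X has camera coordinates R X + t. Camera axes: x right, y down, z forward; pixel columns grow to the right and rows downward; lengths in mm; the calibration is good to about 2 mm. A picture is of the moment at which its call begins. camera_info takes no time and is no camera call.
- env.job_done(): hands the job in; it is judged then, once.
Trained networks look in the newest picture that a camera, given by its name, has taken for a name from the list of things; names that differ only in an ending like _2 or _b are one class to them, and where a whole thing is asked for, a point or a joint stands for the part that bears it (a point fixed in the world has none). Each returns a list of dicts, best first, with "conf" (0 to 1); they miss things now and then, are a little off and sometimes report something else, mostly with a low value. They report only what shows in the picture. A call takes as long as a camera call. They do not tell look-alikes from the thing itself.
- optics.silhouettes(camera, name): "mask" (420x560 bool, what is visible of it) and "at" ([column, row] in pixels, amid what is visible of it).
- optics.place_of(camera, name): "at" ([column, row] in pixels: a listed point, or the origin of a listed thing).
The state is a dict: "time_s": time; "qpos": joint angles; "qvel": joint speeds; "effort": joint torques, N m; "ee_pos": TCP position; "ee_rot": TCP orientation; "force": force on the tool from outside, world axes, zero at the start; "torque": the same for the moment, N m; "gripper_width": finger opening in mm; "gripper_force": force on a finger pad.
Only numpy, scipy, OpenCV 4.12 (cv2) and the standard library are available. Lean on these libraries where they do the work, as an engineer would, in place of code of your own. Each camera call takes 0.05 s, during which the arm holds its last target. There are 200 camera calls.

## Working session

There is one attempt and no reset: what is moved stays moved. The work goes in short steps, Python scripts to look and compute and a tool call to move; the robot and the scene stay as the last step left them, time stands still between calls to the robot, and variables do not carry over. Pictures are saved under pics/ and viewed, at most 10 in all, crops included, and the job is handed in when it is done.

Besides the shell and the picture viewer there is one more tool, called after "Request:" by a JSON object that holds its "op" and its "data". send_rows: Moves the arm, as the interface text tells. Its arguments: {"type":"object","properties":{"targets":{"type":"array"},"grip_force":{"type":"number"}},"required":["targets"]}

```bash
mkdir -p pics
cat > h.py <<'E'
import numpy as np, cv2
from workcell import env, optics
def grab(n):
    p,d=optics.grab_frame(n); return p,d,optics.camera_info(n)
def w(ci,d,u,v,z=None):
    K=np.array(ci["camera_matrix"]);R=np.array(ci["R"]);t=np.array(ci["t"])
    x=(u-K[0,2])/K[0,0];y=(v-K[1,2])/K[1,1]; a,b=x,y
    for _ in range(20):
        s=1+ci["k1"]*(a*a+b*b);a,b=x/s,y/s
    r=np.array([a,b,1.])
    c=-R.T@t; dr=R.T@r
    if z is None: return c+dr*d[int(round(v)),int(round(u))]
    return c+dr*(z-c[2])/dr[2]
def cloud(ci,d):
    K=np.array(ci["camera_matrix"]);R=np.array(ci["R"]);t=np.array(ci["t"])
    v,u=np.mgrid[:420,:560];x=(u-K[0,2])/K[0,0];y=(v-K[1,2])/K[1,1];a,b=x,y
    for _ in range(20):
        s=1+ci["k1"]*(a*a+b*b);a,b=x/s,y/s
    P=np.stack([a*d,b*d,d],-1)-t
    return P@R
E
cat > a.py <<'E'
from h import *
for n in ["top","scene"]:
    p,d,ci=grab(n); cv2.imwrite(f"pics/{n}0.png",p[:,:,::-1]); np.savez(f"{n}0.npz",p=p,d=d)
    print(n,-np.array(ci["R"]).T@ci["t"])
    for o in ["carousel","drive","spare","amber_bottle"]:
        for r in optics.place_of(n,o)[:4]:
            print(o,round(r["conf"],2),np.round(r["at"]),np.round(w(ci,d,*r["at"],z=40 if o=="drive" else 10)))
print(env.state())
E
python3 a.py
```

```text
top [ 334.17197016  246.21493759 1329.64141523]
carousel 0.92 [119. 272.] [441. 662.  10.]
carousel 0.87 [166. 222.] [581. 537.  10.]
carousel 0.73 [241. 223.] [578. 323.  10.]
drive 0.58 [419. 229.] [ 549. -180.   40.]
spare 0.79 [322. 264.] [458.  93.  10.]
amber_bottle 0.8 [336. 164.] [752.  41.  10.]
scene [1241.66546617  -62.90201909  903.17888457]
carousel 0.88 [379. 146.] [455. 671.  10.]
carousel 0.83 [300. 206.] [590. 306.  10.]
carousel 0.67 [365. 182.] [581. 535.  10.]
drive 0.85 [128. 254.] [ 585. -194.   40.]
spare 0.68 [219. 201.] [478.  91.  10.]
amber_bottle 0.67 [236. 286.] [767.  41.  10.]
{'time_s': 0.5, 'qpos': array([ 7.44257080e+01,  1.83125352e+01,  8.96415111e+01,  6.80029720e-04,
        7.20436057e+01, -1.14604802e+00]), 'qvel': array([-0.04915265, -0.06749679, -0.02361486, -0.08254692,  0.07171209,
        0.03470245]), 'effort': array([-6.79477071e-04, -4.11993635e+01, -2.32043445e+01,  7.26571865e-02,
        3.86128610e-02, -3.99853309e-05]), 'ee_pos': array([143.26762669, 556.86516889, 184.45250629]), 'ee_rot': array([ 1.79997639e+02, -5.99821994e-04,  1.65571546e+02]), 'force': array([ 0.52475183,  0.09039871, -0.40007837]), 'torque': array([-0.03852368,  0.05966939,  0.00018054]), 'gripper_force': 0.0, 'gripper_width': 90.95723213579092}
```

View pics/top0.png

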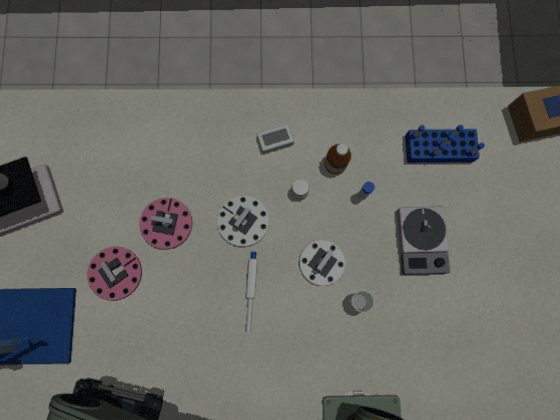

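View pics/scene0.png

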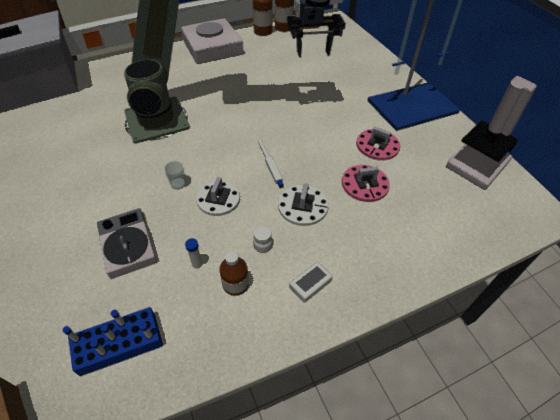

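In the top view, four discs qualify as candidates: pink ones at (166,222) and (114,272), a white one at (322,263) with six holes and no line (the spare), and a white one at (242,221) with ten holes and a dark radial line. The last is the large carousel. The drive is at (424,229). I'll confirm with crops and measure.

```bash
cat > b.py <<'E'
from h import *
z=np.load("top0.npz");p,d=z["p"],z["d"];ci=optics.camera_info("top");P=cloud(ci,d)
c=[cv2.resize(p[v-32:v+32,u-32:u+32,::-1],(390,390),interpolation=cv2.INTER_CUBIC) for u,v in [(242,221),(424,230)]]
cv2.imwrite("pics/crop1.png",np.clip(np.hstack(c)*1.5,0,255).astype(np.uint8))
g=cv2.cvtColor(p,cv2.COLOR_RGB2GRAY)
def near(c,r,z0,z1): 
    m=(np.hypot(P[...,0]-c[0],P[...,1]-c[1])<r)&(P[...,2]>z0)&(P[...,2]<z1)&(d>0); return m
def rep(n,m):
    Q=P[m]; 
    if len(Q)<4: print(n,len(Q));return
    (cx,cy),(a,b),th=cv2.minAreaRect(Q[:,:2].astype(np.float32))
    print(n,len(Q),"mean",Q.mean(0).round(1),"rect",round(cx,1),round(cy,1),round(a,1),round(b,1),round(th,1))
for nm,c in [("car",(578,325)),("spare",(458,93))]:
    rep(nm+" bar",near(c,45,58,80)); m=near(c,95,6,20); rep(nm+" disc",m)
    Q=P[m][:,:2].astype(np.float32);h=cv2.convexHull(Q);print(cv2.minEnclosingCircle(h),cv2.fitEllipse(h))
c=(555,-190)
m=near(c,95,30,48);rep("drive top",m)
rep("drive hi",near(c,40,60,90)); rep("key",near(c,40,47,58))
m=near(c,75,30,48)&(g<70);rep("platen dark",m)
for nm,c,zz,o in [("car",(578,325),14,None)]:
    m=near(c,72,6,22)&(g<90)&(np.hypot(P[...,0]-c[0],P[...,1]-c[1])>38)
    k,l,s,ce=cv2.connectedComponentsWithStats(m.astype(np.uint8))
    for i in range(1,k): print(s[i],ce[i].round(1),w(ci,d,*ce[i],z=14).round(1))
E
python3 b.py
```

```text
car bar 119 mean [583.5 318.1  67. ] rect 584.2 318.0 14.1 60.1 54.1
car disc 1654 mean [581.8 318.8  14. ] rect 579.6 320.5 167.1 160.5 66.1
((578.450439453125, 325.22161865234375), 93.92315673828125) ((578.2051391601562, 327.6725769042969), (171.90138244628906, 186.49082946777344), 148.44627380371094)
spare bar 117 mean [461.1  94.6  67.2] rect 461.6 94.2 13.8 60.8 53.4
spare disc 1203 mean [459.8  95.9  13.7] rect 453.5 96.5 170.0 139.3 32.3
((458.1039123535156, 93.96077728271484), 87.53107452392578) ((452.0528259277344, 98.89523315429688), (147.95718383789062, 175.28408813476562), 117.7339096069336)
drive top 2082 mean [ 546.6 -191.4   37.9] rect 539.1 -193.4 152.5 134.0 0.6
drive hi 25 mean [ 549.2 -193.1   71.3] rect 548.9 -193.7 11.7 9.8 56.0
key 26 mean [ 561.4 -193.7   52.6] rect 558.4 -193.8 9.0 29.5 81.9
platen dark 1316 mean [ 549.3 -191.8   39.4] rect 547.1 -189.3 124.1 125.5 1.0
[240 198   6   4  16] [242.4 199.7] [644.9 318.3  14. ]
[228 201   5   6  22] [229.9 203.5] [633.8 354.4  14. ]
[253 202   4   4  11] [254.3 203.7] [632.5 284.   14. ]
[223 206  10   8  19] [227
[... 482 characters left out ...]
   1   1   1] [220. 234.] [545.2 381.9  14. ]
[228 235   5   6  23] [230.  237.3] [535.2 353.5  14. ]
[253 235   5   5  22] [255.1 236.9] [535.7 282.1  14. ]
[223 238   2   2   2] [223.5 238.5] [532.1 371.8  14. ]
[241 239   5   5  21] [243. 241.] [524.3 316.5  14. ]
[228 242   1   1   1] [228. 242.] [522. 359.  14.]
[230 243   1   1   1] [230. 243.] [519.  353.3  14. ]
[232 244   1   1   1] [232. 244.] [516.1 347.6  14. ]
[234 245   2   1   2] [234.5 245. ] [513.2 340.5  14. ]
[250 245   2   1   2] [250.5 245. ] [512.7 295.2  14. ]
[253 244   1   1   1] [253. 244.] [515.4 288.1  14. ]
[238 246   5   1   5] [240. 246.] [510.1 325.   14. ]
[246 246   1   1   1] [246. 246.] [509.9 308.   14. ]
```

View pics/crop1.png

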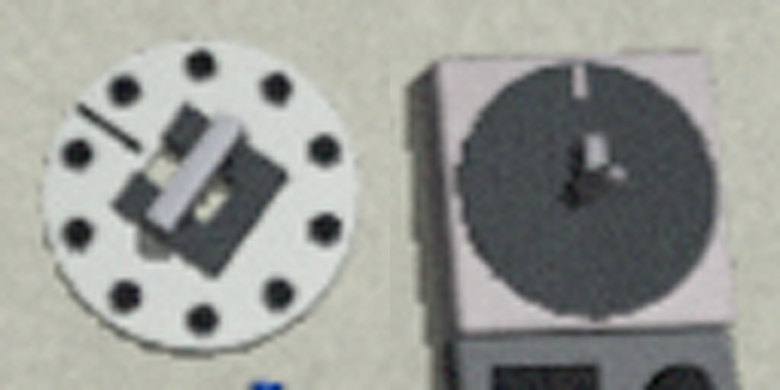

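The crop confirms it: ten holes, a dark line up-left at crop (110,128), and a keyway in the hub. Drive key and tick point up (+x world). Next I'll get the drive's yaw and the list of moves.

```bash
cat > c.py <<'E'
from h import *
z=np.load("top0.npz");p,d=z["p"],z["d"];ci=optics.camera_info("top");P=cloud(ci,d)
f=lambda u,v:(424-32+(u-390)/6.094-.4,230-32+v/6.094-.4)
pt=lambda u,v,zz=40:w(ci,d,*f(u,v),z=zz)
t=pt(580,80);print("tick",t)
for a,b in [((440,60),(705,52)),((705,52),(733,325)),((462,335),(733,325))]:
    A,B=pt(*a),pt(*b);print(A.round(1),B.round(1),np.degrees(np.arctan2(*(B-A)[1::-1])))
g=cv2.cvtColor(p,cv2.COLOR_RGB2GRAY)
X=P[...,0];Y=P[...,1]
m=(np.hypot(X-550,Y+192)<78)&(abs(P[...,2]-40)<5)&(g<75)
k,l,s,ce=cv2.connectedComponentsWithStats(m.astype(np.uint8));i=1+s[1:,4].argmax()
h=cv2.convexHull(np.argwhere(l==i)[:,::-1].astype(np.float32))
e=cv2.fitEllipse(h);c=w(ci,d,*e[0],z=40);print("platen",e,c)
for c0 in [c[:2],np.array([549,-193.7])]: print("yaw",np.degrees(np.arctan2(t[1]-c0[1],t[0]-c0[0])))
# scene check of shaft tip
z=np.load("scene0.npz");Q=cloud(optics.camera_info("scene"),z["d"])
for c0,z0,r in [((549,-194),62,35),((584,318),60,45)]:
    m=(np.hypot(Q[...,0]-c0[0],Q[...,1]-c0[1])<r)&(Q[...,2]>z0)&(Q[...,2]<90)
    A=Q[m];print("scene",len(A),A.mean(0),A.max(0),cv2.minAreaRect(A[:,:2].astype(np.float32)))
E
python3 c.py
```

```text
tick [ 601.61648796 -193.98361767   40.        ]
[ 611.8 -129.4   40. ] [ 614.4 -253.4   40. ] -88.81132199634176
[ 614.4 -253.4   40. ] [ 486.5 -255.4   40. ] -179.0861501509949
[ 483.2 -131.    40. ] [ 486.5 -255.4   40. ] -88.50112079066382
platen ((423.8871154785156, 228.8141632080078), (40.92380142211914, 42.76816177368164), 133.06300354003906) [ 549.6432473  -193.18329724   40.        ]
yaw -0.8822108861024074
yaw -0.3088373740351553
scene 26 [ 554.50998045 -195.0334719    71.40648943] [ 558.1845141  -189.6716736    79.22719261] ((552.9597778320312, -194.95603942871094), (10.483504295349121, 10.333110809326172), 88.32649230957031)
scene 88 [587.86134008 315.16304686  68.14212844] [611.43644992 339.66304672  72.44440013] ((585.2431640625, 316.7592468261719), (14.059710502624512, 60.16177749633789), 54.14399337768555)
```

Request:
{"op": "send_rows", "data": {"targets": [[[0,0,-0.06,0.22,-0.12,0,-1],[0,0,-0.06,0.22,-0.12,0,-1],[0,0,-0.06,0.22,-0.12,0,-1],[0,0,-0.062,0.22,-0.12,0,-1],[0,0,0,0.22,-0.12,0,-1],[0,0,0,0.22,-0.12,0,-1],[0,0,0,0.22,-0.12,0,-1],[0,0,0,0.22,-0.12,0,-1],[0,0,0,0.22,-0.12,0,-1],[0,0,0,0.22,-0.11,0,-1],[0,0,0,0,0,0,-1]]]}}

```text
time_s: 1.6
ee_pos: [587.4, 315.8, 183.4]
ee_rot: [180.0, 0.2, 143.5]
force: [-0.1, -0.2, 0.1]
gripper_width: 91.0
gripper_force: 0.0
```

Request:
{"op": "send_rows", "data": {"targets": [[[0,0,0,-0.013,0.012,-0.15,-1],[0,0,0,0,0,-0.15,-1],[0,0,0,0,0,-0.15,-1],[0,0,0,0,0,-0.13,-1],[0,0,0,0,0,-0.08,-1],[0,0,0,0,0,-0.05,-1],[0,0,0,0,0,0,-1],[0,0,0,0,0,0,-1]]], "grip_force": 35}}

```text
time_s: 2.4
ee_pos: [580.1, 322.3, 43.3]
ee_rot: [179.9, 0.0, 143.8]
force: [-0.2, 0.5, -0.6]
gripper_width: 91.2
gripper_force: 0.0
```

Request:
{"op": "send_rows", "data": {"targets": [[[0,0,0,0.022,-0.02,-0.01,-1],[0,0,0,0,0,0,-1],[0,0,0,0,0,0,1],[0,0,0,0,0,0,1],[0,0,0,0,0,0,1],[0,0,0,0,0,0,1],[0,0,0,0,0,0,1],[0,0,0,0,0,0,1],[0,0,0,0,0,0,1],[0,0,0,0,0,0,1]]]}}

```text
time_s: 3.4
ee_pos: [584.1, 317.8, 40.5]
ee_rot: [180.0, -0.0, 143.8]
force: [-0.2, -0.1, -0.6]
gripper_width: 29.9
gripper_force: 0.0
```

Request:
{"op": "send_rows", "data": {"targets": [[[0,0,0,0,0,0,1],[0,0,0,0,0,0,1],[0,0,0,0,0,0,1]]]}}

```text
time_s: 3.7
ee_pos: [584.1, 317.8, 40.5]
ee_rot: [180.0, -0.0, 143.8]
force: [-0.1, -0.0, -0.1]
gripper_width: 6.0
gripper_force: 0.0
```

```bash
cat > e.py <<'E'
from h import *
s=env.state();print(s["gripper_width"],s["gripper_force"],s["force"],env.grasp_offset)
p,d,ci=grab("scene");np.savez("scene1.npz",p=p,d=d)
q,d2,c2=grab("top");np.savez("top1.npz",p=q,d=d2)
a=cv2.resize(p[130:230,240:340,::-1],(400,400),interpolation=cv2.INTER_CUBIC);b=cv2.resize(q[180:260,200:280,::-1],(400,400),interpolation=cv2.INTER_CUBIC)
cv2.imwrite("pics/e.png",np.clip(np.hstack([a,b])*1.5,0,255).astype(np.uint8))
E
python3 e.py
```

```text
5.950840937012499 0.0 [-0.05385203 -0.0062042  -0.1302495 ] 18.8
```

View pics/e.png

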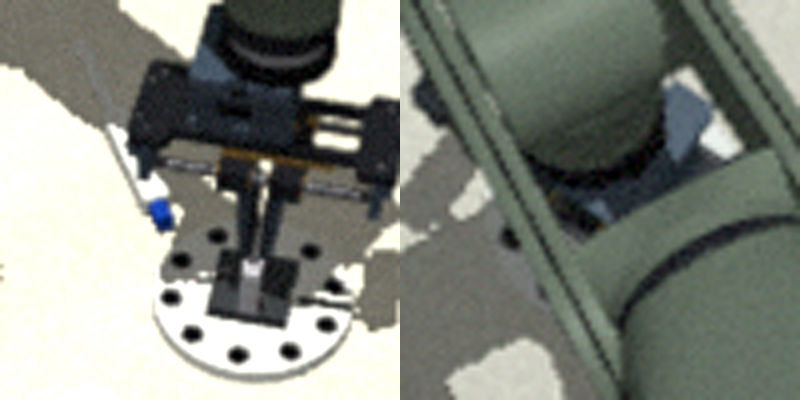

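The image shows the closed fingers at crop (258,225), apparently behind the bar and not round it. Measuring with depth.

Run:
```python
from h import *
np.set_printoptions(suppress=True,linewidth=200)
z=np.load("scene1.npz");p,d=z["p"],z["d"];ci=optics.camera_info("scene");P=cloud(ci,d)
X,Y,Z=P[...,0],P[...,1],P[...,2]
for lo in range(24,130,8):
    m=(np.hypot(X-584,Y-318)<70)&(Z>=lo)&(Z<lo+8)
    A=P[m]
    if len(A)>3:print(lo,len(A),A[:,:2].mean(0).round(1),A[:,:2].min(0).round(),A[:,:2].max(0).round(),[np.round(x,1) for x in cv2.minAreaRect(A[:,:2].astype(np.float32))])
for v in range(176,204,2):
    print(v,[ (int(X[v,u]),int(Y[v,u]),int(Z[v,u]),int(p[v,u].mean())) for u in range(296,314,3)])
```

```text
24 152 [585.8 314.4] [546. 278.] [627. 353.] [array([585.1, 316.9]), array([59. , 63.2]), np.float64(53.1)]
32 8 [609.6 302. ] [606. 296.] [613. 306.] [array([608.8, 301.3]), array([11.8,  2.5]), np.float64(56.4)]
40 8 [609.  299.7] [605. 296.] [612. 305.] [array([609.7, 300.1]), array([11.6,  3.5]), np.float64(60.5)]
48 9 [609.3 300.2] [603. 295.] [613. 305.] [array([609. , 299.5]), array([12.5,  5. ]), np.float64(47.4)]
56 11 [607.7 301. ] [604. 295.] [612. 311.] [array([608.4, 302.3]), array([15.8,  7.4]), np.float64(82.5)]
64 47 [594.3 310.4] [560. 296.] [614. 332.] [array([586.9, 317.9]), array([14. , 59.9]), np.float64(49.1)]
72 11 [594.1 309.5] [575. 300.] [604. 321.] [array([590.9, 316.8]), array([19.4, 27.1]), np.float64(39.4)]
80 17 [596.1 310. ] [576. 300.] [606. 320.] [array([590. , 309.6]), array([19.6, 30.3]), np.float64(86.0)]
88 15 [596.3 310. ] [580. 299.] [606. 318.] [array([595.1, 314.2]), array([21.6, 23.1]), np.float64(33.9)]
96 19 [594.5 309.9] [570. 299.] [606. 324.] [array([586.6, 310.8]), array([22.9, 35.7]), np.float64(82.7)]
104 18 [594.7 309.6] [571. 297.]
[... 1460 characters left out ...]
, 305, 75, 18), (599, 312, 79, 20), (605, 317, 83, 56), (557, 357, 16, 78)]
194 [(553, 308, 25, 18), (557, 316, 24, 17), (594, 305, 68, 53), (598, 313, 69, 45), (567, 341, 25, 29), (570, 350, 24, 53)]
196 [(560, 305, 24, 26), (564, 313, 25, 23), (603, 301, 71, 135), (606, 309, 71, 100), (572, 339, 22, 16), (578, 346, 25, 24)]
198 [(568, 301, 25, 25), (572, 309, 26, 28), (608, 298, 69, 137), (607, 309, 63, 60), (581, 334, 24, 20), (587, 341, 27, 21)]
200 [(577, 297, 28, 37), (578, 306, 24, 29), (607, 300, 58, 76), (575, 328, 11, 40), (583, 334, 17, 22), (588, 341, 19, 16)]
202 [(583, 294, 27, 45), (574, 309, 9, 44), (611, 298, 54, 77), (578, 327, 5, 27), (582, 335, 7, 16), (590, 341, 13, 16)]
```

Request:
{"op": "send_rows", "data": {"targets": [[[0,0,0,0,0,0,1],[0,0,0,0,0,0,1],[0,0,0,0,0,0,1]]]}}

```text
time_s: 4.1
ee_pos: [584.1, 317.8, 40.5]
ee_rot: [180.0, -0.0, 143.8]
force: [-0.1, -0.2, 0.1]
gripper_width: 0.4
gripper_force: 0.0
```

```bash
cat > f.py <<'E'
from h import *
s=env.state();print(s["gripper_width"],s["gripper_force"],s["force"])
p,d,ci=grab("scene")
cv2.imwrite("pics/f.png",np.clip(cv2.resize(p[150:220,260:353,::-1],(797,600),interpolation=cv2.INTER_CUBIC)*2.,0,255).astype(np.uint8))
E
python3 f.py
```

```text
0.4301176558997003 0.0 [-0.07549675 -0.22527517  0.14235896]
```

View pics/f.png

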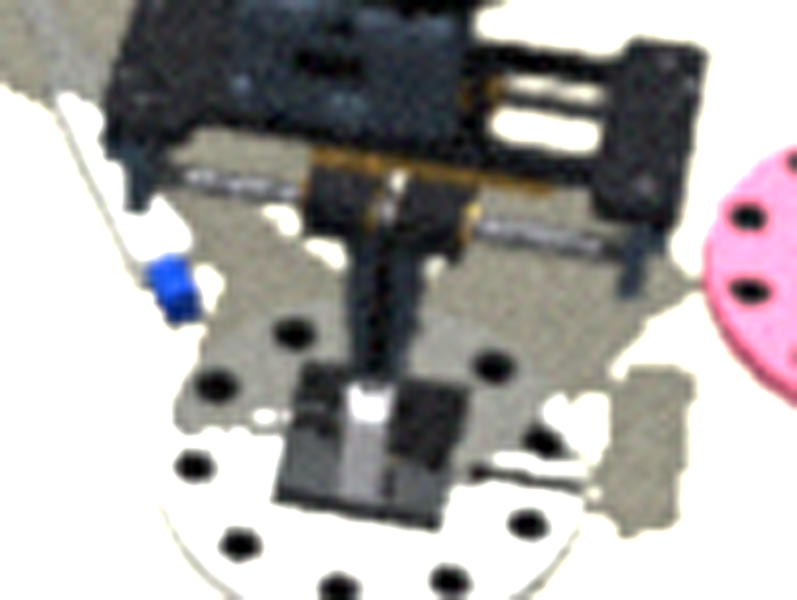

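The fingers shut just above the bar: the tips appear in the crop at (375,380). The reported z of 40.5 therefore disagrees with the picture, so I'll measure the actual tip height.

Run:
```python
from h import *
p,d,ci=grab("scene");P=cloud(ci,d);np.savez("scene2.npz",p=p,d=d)
X,Y,Z=P[...,0],P[...,1],P[...,2]; g=p.mean(2)
for v in range(176,200):
    print(v,[(int(X[v,u]),int(Y[v,u]),int(Z[v,u]),int(g[v,u])) for u in range(301,310,2)])
m=(np.hypot(X-590,Y-312)<26)&(Z>76)&(Z<115)&(g<60);A=P[m];print(len(A),A.mean(0),cv2.minAreaRect(A[:,:2].astype(np.float32)))
s=env.state();print(s["qpos"],s["ee_pos"])
```

```text
176 [(610, 288, 163, 12), (612, 293, 164, 25), (583, 316, 127, 25), (616, 303, 163, 13), (621, 306, 166, 3)]
177 [(610, 288, 159, 15), (609, 295, 155, 18), (588, 313, 129, 15), (620, 301, 164, 7), (623, 305, 165, 12)]
178 [(610, 289, 155, 16), (595, 303, 135, 17), (591, 312, 128, 12), (619, 301, 159, 8), (622, 306, 160, 9)]
179 [(591, 300, 128, 22), (598, 302, 134, 20), (593, 311, 126, 9), (618, 303, 154, 11), (623, 306, 157, 19)]
180 [(592, 299, 126, 30), (596, 303, 129, 22), (596, 309, 126, 10), (598, 315, 125, 21), (604, 317, 131, 44)]
181 [(591, 300, 120, 22), (594, 304, 122, 18), (595, 310, 120, 4), (602, 313, 126, 26), (605, 317, 127, 60)]
182 [(590, 301, 116, 25), (594, 305, 118, 17), (596, 310, 118, 16), (601, 313, 121, 24), (606, 317, 124, 50)]
183 [(588, 302, 109, 23), (595, 305, 115, 22), (600, 308, 119, 17), (602, 313, 119, 21), (604, 318, 119, 48)]
184 [(592, 300, 110, 27), (594, 306, 109, 21), (593, 312, 106, 15), (605, 312, 118, 22), (576, 335, 80, 52)]
185 [(592, 301, 105, 22), (595, 305, 106, 21), (598, 310, 107, 8), (601, 314, 109, 24), (517, 371, 1, 61)]
186 [(592,
[... 1055 characters left out ...]
298, 70, 142), (601, 305, 67, 133), (604, 310, 68, 87), (573, 335, 24, 25), (574, 341, 23, 19)]
197 [(605, 297, 70, 147), (607, 302, 71, 145), (608, 308, 69, 75), (577, 333, 25, 21), (581, 337, 27, 20)]
198 [(607, 296, 69, 121), (608, 302, 67, 151), (608, 308, 65, 59), (580, 331, 25, 18), (581, 338, 22, 23)]
199 [(606, 297, 62, 86), (609, 301, 65, 98), (603, 311, 54, 37), (580, 332, 20, 15), (583, 337, 21, 14)]
71 [597.14163002 309.0734567   95.76109577] ((594.6193237304688, 309.6683044433594), (23.328227996826172, 11.402311325073242), 59.53487777709961)
[ 2.75563727e+01  3.25521079e+01  8.79709404e+01  2.04590664e-03
  5.94699321e+01 -2.62356780e+01] [584.13511088 317.79654579  40.47174833]
```

Run:
```python
from h import *
ci=optics.camera_info("scene")
z=np.load("scene0.npz");P=cloud(ci,z["d"])
m=(np.hypot(P[...,0]-143,P[...,1]-557)<75)&(P[...,2]>100)&(P[...,2]<262)
A=P[m]
for lo in range(130,262,8):
    B=A[(A[:,2]>=lo)&(A[:,2]<lo+8)]
    if len(B)>2: print(lo,len(B),B.mean(0).round(),B.min(0).round(),B.max(0).round())
```

```text
210 5 [155. 562. 216.] [146. 501. 215.] [165. 604. 218.]
218 18 [153. 557. 223.] [114. 499. 219.] [176. 604. 226.]
226 24 [149. 552. 230.] [115. 497. 226.] [174. 606. 234.]
234 23 [153. 563. 238.] [114. 496. 235.] [176. 607. 242.]
242 22 [152. 551. 246.] [117. 497. 242.] [174. 607. 249.]
250 29 [152. 553. 254.] [115. 495. 250.] [176. 606. 258.]
258 11 [156. 566. 260.] [120. 498. 258.] [175. 607. 261.]
```

The offset is constant: at the start pose the tips were at 215 against a reported 184.5, so the true tip height is reported z + 31 and x, y are right. Opening and lowering 30 mm.

Request:
{"op": "send_rows", "data": {"targets": [[[0,0,0,0,0,0.01,-1],[0,0,0,0,0,0,-1],[0,0,0,0,0,0,-1],[0,0,0,0,0,0,-1],[0,0,0,0,0,0,-1],[0,0,0,0,0,0,-1],[0,0,0,0,0,0,-1],[0,0,0,0,0,-0.04,-1],[0,0,0,0,0,-0.04,-1],[0,0,0,0,0,-0.04,-1],[0,0,0,0,0,-0.04,-1],[0,0,0,0,0,0,-1]]]}}

```text
time_s: 5.4
ee_pos: [583.0, 317.2, 8.5]
ee_rot: [-179.8, -0.1, 143.8]
force: [-0.2, 0.0, 0.6]
gripper_width: 90.5
gripper_force: 0.0
```

Request:
{"op": "send_rows", "data": {"targets": [[[0,0,0,0,0,0,1],[0,0,0,0,0,0,1],[0,0,0,0,0,0,1],[0,0,0,0,0,0,1],[0,0,0,0,0,0,1],[0,0,0,0,0,0,1],[0,0,0,0,0,0,1],[0,0,0,0,0,0,1],[0,0,0,0,0,0,1],[0,0,0,0,0,0,1],[0,0,0,0,0,0,1],[0,0,0,0,0,0,1]]], "grip_force": 35}}

```text
time_s: 6.6
ee_pos: [583.9, 317.6, 10.5]
ee_rot: [-180.0, -0.0, 143.8]
force: [-0.3, -0.9, 1.2]
gripper_width: 13.9
gripper_force: 35.0
```

Request:
{"op": "send_rows", "data": {"targets": [[[0,0,0,0,0,0.05,1],[0,0,0,0,0,0.1,1],[0,0,0,0,0,0.1,1],[0,0,0,0,0,0.1,1],[0,0,0,0,0,0.1,1],[0,0,0,0,0,0.1,1],[0,0,0,0,0,0.1,1],[0,0,0,0,0,0,1],[0,0,0,0,0,0,1]]]}}

```text
time_s: 7.5
ee_pos: [583.8, 317.6, 140.0]
ee_rot: [-180.0, -0.0, 143.8]
force: [-0.6, 0.2, -4.5]
gripper_width: 14.1
gripper_force: 35.0
```

Request:
{"op": "send_rows", "data": {"targets": [[[0,0,-0.03,-0.01,-0.07,0,1],[0,0,-0.05,-0.015,-0.13,0,1],[0,0,-0.05,-0.015,-0.17,0,1],[0,0,-0.05,-0.015,-0.18,0,1],[0,0,-0.05,-0.015,-0.18,0,1],[0,0,-0.05,-0.015,-0.18,0,1],[0,0,-0.05,-0.015,-0.18,0,1],[0,0,-0.05,-0.015,-0.18,0,1],[0,0,-0.05,-0.015,-0.18,0,1],[0,0,-0.05,-0.015,-0.18,0,1],[0,0,-0.05,-0.015,-0.18,0,1],[0,0,-0.05,-0.01,-0.18,0,1]]]}}

```text
time_s: 8.7
ee_pos: [547.9, -82.2, 139.1]
ee_rot: [-179.8, -0.0, 91.3]
force: [0.4, -0.5, -5.6]
gripper_width: 13.9
gripper_force: 35.0
```

Request:
{"op": "send_rows", "data": {"targets": [[[0,0,-0.018,-0.005,-0.17,0,1],[0,0,0,0,-0.15,0,1],[0,0,0,0,-0.12,0,1],[0,0,0,0,-0.08,0,1],[0,0,0,0,-0.03,0,1],[0,0,0,0,0,0,1],[0,0,0,0,0,0,1],[0,0,0,0,0,0,1]]]}}

```text
time_s: 9.5
ee_pos: [549.1, -189.0, 140.4]
ee_rot: [-180.0, -0.0, 90.0]
force: [0.2, 0.2, -3.9]
gripper_width: 14.0
gripper_force: 35.0
```

```bash
cat > g.py <<'E'
from h import *
from scipy.optimize import least_squares
s=env.state();e=s["ee_pos"];und=e[2]+31-41
p,d,ci=grab("scene");q,d2,c2=grab("top")
for n,dd,cc,im in [("scene",d,ci,p),("top",d2,c2,q)]:
    P=cloud(cc,dd);m=(np.hypot(P[...,0]-e[0],P[...,1]-e[1])<88)&(abs(P[...,2]-und-14)<6)
    A=P[m];
    if len(A)<50: print(n,len(A));continue
    m2=m&(im.mean(2)>95); Q=P[m][:,:2];pl=np.linalg.lstsq(np.c_[Q-e[:2],np.ones(len(Q))],A[:,2],rcond=None)[0]
    # centre of a 75 mm circle fitted to the rim: furthest points per bearing
    th=np.degrees(np.arctan2(*(Q-e[:2]).T[::-1]));R=[]
    for b in range(-180,180,10):
        k=(th>=b)&(th<b+10)
        if k.sum()>3:
            r=np.linalg.norm(Q[k]-e[:2],axis=1)
            if r.max()>66: R.append(Q[k][r.argmax()])
    R=np.array(R);f=least_squares(lambda x:np.hypot(*(R-x[:2]).T)-x[2],[*e[:2],75],loss="soft_l1")
    print(n,len(A),"rim",len(R),"centre",f.x.round(1),"plane",pl.round(3),"und",und)
cv2.imwrite("pics/g%d.png"%(s["time_s"]*10),np.clip(np.hstack([cv2.resize(p[180:300,60:180,::-1],(400,400)),cv2.resize(q[180:280,370:470,::-1],(400,400))])*1.5,0,255).astype(np.uint8))
E
python3 g.py; ls pics
```

```text
scene 1438 rim 29 centre [ 550.6 -189.7   74.8] plane [-1.00000e-02  6.00000e-03  1.44295e+02] und 130.4001956804987
top 1216 rim 23 centre [ 549.2 -186.9   74.1] plane [ 1.00000e-03 -3.00000e-03  1.43878e+02] und 130.4001956804987
crop1.png
e.png
f.png
g95.png
scene0.png
top0.png
```

View pics/g95.png

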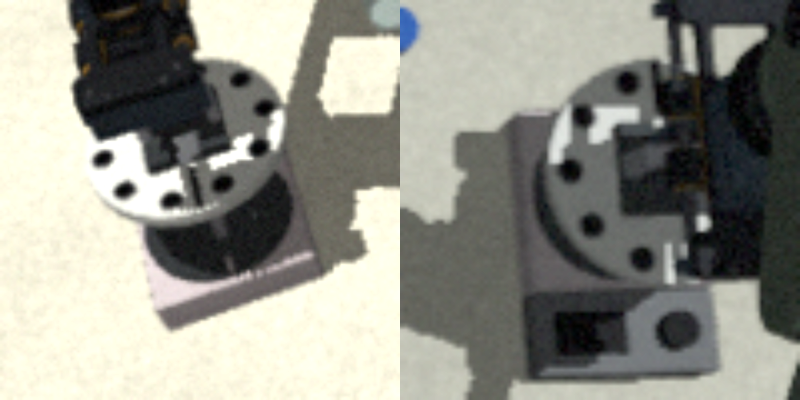

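Request:
{"op": "send_rows", "data": {"targets": [[[0,0,0,0.002,-0.024,0,1],[0,0,0,0,0,-0.08,1],[0,0,0,0,0,-0.06,1],[0,0,0,0,0,-0.04,1],[0,0,0,0,0,-0.02,1],[0,0,0,0,0,0,1],[0,0,0,0,0,0,1]]]}}

```text
time_s: 10.3
ee_pos: [549.9, -195.1, 100.8]
ee_rot: [180.0, 0.0, 90.0]
force: [0.2, 0.2, -3.9]
gripper_width: 13.8
gripper_force: 35.0
```

The keyway line at left crop (195,190) points at the drive's tick (230,262). It is aligned and I'm lowering.

Request:
{"op": "send_rows", "data": {"targets": [[[0,0,0,0,0.003,-0.03,1],[0,0,0,0,0,-0.03,1],[0,0,0,0,0,-0.03,1],[0,0,0,0,0,-0.03,1],[0,0,0,0,0,-0.03,1],[0,0,0,0,0,0,1],[0,0,0,0,0,0,1],[0,0,0,0,0,0,1]]]}}

```text
time_s: 11.1
ee_pos: [549.8, -194.5, 70.8]
ee_rot: [180.0, 0.0, 90.0]
force: [-0.0, 0.4, -4.5]
gripper_width: 13.7
gripper_force: 35.0
```

```bash
python3 g.py
```

```text
scene 1287 rim 28 centre [ 551.4 -195.4   74.5] plane [-4.000e-03 -3.000e-03  7.468e+01] und 60.75387643833972
top 1053 rim 22 centre [ 549.9 -191.7   73.6] plane [ 4.0000e-03 -5.0000e-03  7.4305e+01] und 60.75387643833972
```

Request:
{"op": "send_rows", "data": {"targets": [[[0,0,0,0,0,-0.02,1],[0,0,0,0,0,-0.02,1],[0,0,0,0,0,-0.02,1],[0,0,0,0,0,-0.02,1],[0,0,0,0,0,-0.01,1],[0,0,0,0,0,0,1],[0,0,0,0,0,0,1]]]}}

```text
time_s: 11.9
ee_pos: [549.6, -194.4, 52.5]
ee_rot: [180.0, 0.0, 90.0]
force: [0.5, 0.0, -4.8]
gripper_width: 13.9
gripper_force: 35.0
```

Request:
{"op": "send_rows", "data": {"targets": [[[0,0,0,0,0,-0.005,1],[0,0,0,0,0,0,1],[0,0,0,0,0,0,1]]]}}

```text
time_s: 12.2
ee_pos: [549.6, -194.4, 51.6]
ee_rot: [180.0, 0.0, 90.0]
force: [-0.5, 0.7, -4.0]
gripper_width: 13.5
gripper_force: 35.0
```

Request:
{"op": "send_rows", "data": {"targets": [[[0,0,0,0,0,-0.005,1],[0,0,0,0,0,0,1],[0,0,0,0,0,0,1]]]}}

```text
time_s: 12.5
ee_pos: [549.6, -194.4, 50.5]
ee_rot: [180.0, 0.0, 90.0]
force: [-0.0, 0.5, -4.4]
gripper_width: 13.7
gripper_force: 35.0
```

Request:
{"op": "send_rows", "data": {"targets": [[[0,0,0,0,0,-0.003,1],[0,0,0,0,0,0,1],[0,0,0,0,0,0,1]]]}}

```text
time_s: 12.8
ee_pos: [549.7, -194.4, 50.4]
ee_rot: [180.0, 0.0, 90.0]
force: [-0.5, 0.4, 2.3]
gripper_width: 14.0
gripper_force: 35.0
```

Contact on the platen: the weight has come off and z is as expected. Releasing, then rising.

Request:
{"op": "send_rows", "data": {"targets": [[[0,0,0,0,0,0,-1],[0,0,0,0,0,0,-1],[0,0,0,0,0,0,-1],[0,0,0,0,0,0,-1],[0,0,0,0,0,0,-1],[0,0,0,0,0,0,-1],[0,0,0,0,0,0,-1],[0,0,0,0,0,0,-1],[0,0,0,0,0,0,-1],[0,0,0,0,0,0.1,-1],[0,0,0,0,0,0.15,-1],[0,0,0,0,0,0.2,-1]]]}}

```text
time_s: 14.0
ee_pos: [548.2, -193.9, 139.2]
ee_rot: [-179.8, -0.1, 90.0]
force: [1.4, -0.4, -0.7]
gripper_width: 91.4
gripper_force: 0.0
```

Request:
{"op": "send_rows", "data": {"targets": [[[0,0,0,-0.2,0,0.2,-1],[0,0,0,-0.2,0,0.1,-1],[0,0,0,-0.2,0,0,-1],[0,0,0,-0.2,0,0,-1],[0,0,0,0,0,0,-1],[0,0,0,0,0,0,-1]]]}}

```text
time_s: 14.6
ee_pos: [394.2, -194.6, 195.8]
ee_rot: [179.9, 0.0, 89.9]
force: [1.0, 0.3, 0.3]
gripper_width: 91.3
gripper_force: 0.0
```

Run:
```python
from h import *
s=env.state();print(s["ee_pos"],s["force"])
q,d,ci=grab("top");P=cloud(ci,d);p,_,_=grab("scene")
X,Y,Z=P[...,0],P[...,1],P[...,2]
for n,m in [("disc",(np.hypot(X-550,Y+194)<70)&(abs(Z-54)<6)),("bar",(np.hypot(X-550,Y+194)<45)&(Z>98)&(Z<116))]:
    A=P[m];print(n,len(A),A.mean(0).round(1),cv2.minAreaRect(A[:,:2].astype(np.float32)),np.linalg.lstsq(np.c_[A[:,:2]-[550,-194],np.ones(len(A))],A[:,2],rcond=None)[0].round(3))
cv2.imwrite("pics/end.png",np.clip(np.hstack([cv2.resize(p[180:300,60:180,::-1],(400,400)),cv2.resize(q[180:280,370:470,::-1],(400,400))])*1.5,0,255).astype(np.uint8))
```

```text
[ 394.1843914  -194.5691093   195.77593403] [0.98158314 0.31699379 0.34532544]
disc 1436 [ 549.  -192.    53.7] ((550.495849609375, -193.88442993164062), (138.61756896972656, 136.42120361328125), 88.90367889404297) [-0.0000e+00 -2.0000e-03  5.3736e+01]
bar 125 [ 549.1 -194.8  107. ] ((550.11083984375, -194.44064331054688), (60.05780029296875, 15.36594295501709), 89.63762664794922) [ 2.00000e-03 -9.00000e-03  1.07005e+02]
```

View pics/end.png

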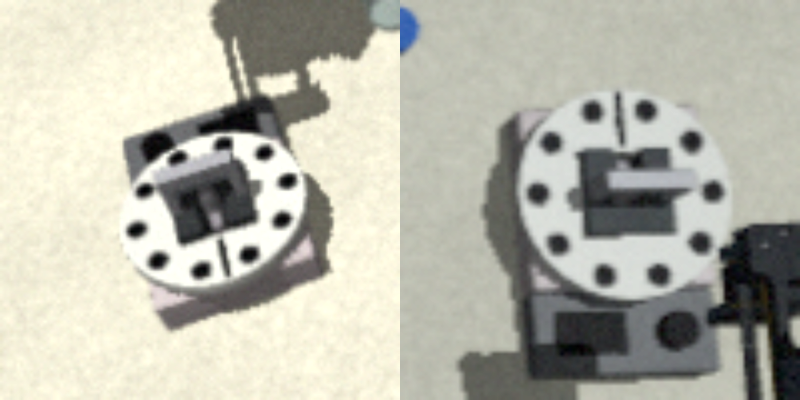

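The carousel is seated flat: disc top at 53.7, level, with the keyway line towards the tick at right crop (620,118). The arm is clear, so I'm handing in.

```bash
python3 -c "
from workcell import env
print(env.job_done())"
```

```text
the job is handed in; nothing more can be done
None
```

The large carousel is on the drive, keyway over the key, flat on the platen and released, and the job is handed in at about 15 s (no verdict was returned). The spare and the amber bottle were never approached, though I did not re-measure them at the end.

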